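Free the steel ball from the curved track

ROBOT

A 7-joint arm with a two-finger parallel gripper is mounted at the origin on the work surface. World frame = base frame: x ahead of the robot, y to its left, z up, the work surface at z = 0. Lengths are in mm, angles in rad, forces in N, time in s.
With the tool pointing down it reaches from about 400 to 875 mm from the base axis. Payload 4.4 kg.
Tool frame: the origin (TCP) lies at the centre of the arm's flange, where the gripper is bolted on; the fingertips stand 173 mm ahead of it and the grasp point (between the pads) lies 155 mm ahead of it; z points along the fingers, y is the direction in which the jaws open and shut (so a half turn about z gives the same grasp; the last joint's range is limited). The gripper opens to 85 mm and grips with 20 to 120 N. Pads are 22 mm wide; open, the fingers measure 114 mm over their backs; the gripper's body (76 mm by 85 mm) begins 54 mm behind the grasp point. The pads swing forward as they close: fully open they stand 13 mm farther back than shut.
Start: joints at [1.048, 0.628, 0.038, 1.517, -0.027, 0.996, -0.02], TCP at [286.723, -583.357, 404.713] pointing down, gripper open.
Joint ranges: [-3.06, 3.06], [-0.37, 2.12], [-1.25, 1.32], [0.18, 2.47], [-1.1, 4.24], [0.23, 1.98], [-2.94, 2.94]. Speed limits (rad/s): [2.57, 2.57, 3.14, 3.14, 3.14, 3.14, 3.14].

INTERFACE

Orientations are given as [roll, pitch, yaw] about the fixed x, y, z axes, in that order (R = Rz(yaw) Ry(pitch) Rx(roll)).
In Python, from cell import * gives the robot as it stands. The module is installed in compiled form; this text tells all that it offers.
- The arm moves only by the shell command python3 -m jog 'ROWS'. ROWS is JSON, one flat list of numbers, 5 for each row, row after row: the shift along the tool's x, y, z in mm, then the turn about the tool's z in degrees, then the finger opening in mm, from 0 to 85.4. A call has 1 to 20 rows; each row is the pose to reach, as a shift and turn from the pose commanded when the call began, along the tool's axes at that moment; what a row does not reach only later rows make up. A row lasts 1/12 s, in which the tool goes at most 41.7 mm and 7.16 degrees, less where a joint would pass 70% of its speed; a pose out of reach is approached as far as the arm can. A call with a gripper value outside its range is refused whole. The fingers move at their own pace and stop on an object; the grip force is fixed at half the most. Time passes only in rows, so rows that repeat a pose let the fingers close. It gives the time, the measured TCP pose, the force and the opening at its end, in the units of the state.
- read_state(): the state, without advancing time (a new reading comes with each control period).
- get_image(name): name is "scene" or "top" or "wrist"; returns (picture, depth): 480x640x3 uint8, blue, green, red; 480x640 float32, mm along the optical axis (not along the pixel's ray), 0 where there is no reading.
- camera_params(name): a dict with "K" (3x3 intrinsics, pixels), "T" (4x4, takes a point from camera to world coordinates). Camera axes: x right, y up, looking along -z (the intrinsics and any distortion apply to the point x, -y, -z); pixel columns grow to the right and rows downward; lengths in mm; the calibration is good to about 2 mm. A picture is of the moment at which its call begins: read the wrist's pose just before it. camera_params takes no time and is no camera call; for the wrist camera it gives the pose at the moment of the call.
- finish_job(): hands the job in, once; it reports no verdict.
The state is a dict: "clock": time; "qpos": joint angles; "qd": joint speeds; "tau": joint torques, N m; "eef_pos": TCP position; "tool_rot": TCP orientation; "force": force on the tool from outside, world axes, zero at the start; "torque": the same for the moment, N m; "width": finger opening in mm.
Only numpy, scipy, OpenCV 4.12 (cv2) and the standard library are available. Lean on these libraries where they do the work, as an engineer would, in place of code of your own. Each camera call takes 0.05 s, during which the arm holds its last target.

TASK

After the physics lesson the steel ball is still caught under the metal strips of the curved track. Push it along the track to the open exit gap, so that it drops into the shallow seat there, then lift it out and leave it resting on the larger of the two round wooden ball stands.

Things in the scene. Friction and masses are not known exactly. Their poses are not given: they have to be found in the camera images.
- ball_center (a point): Centre of the steel ball, 52 mm in diameter, about 0.55 kg, smooth, rolling freely. It starts in the walled channel, its centre 38 mm above the table, between -5 and +32 deg on the arc; dark metal strips hold it down there, its top showing in the slot. Push it with closed fingers put through the slot behind it (closed-end side), towards negative angles.
- track: Fixed plywood board 12 mm thick with an arc channel. Origin: arc centre at table height; z up, x towards mid-arc. Channel centre line: radius 150 mm, angles from +x towards +y. Walls from -39 deg (open, to the gap) to +72 deg (closed end). Channel 56 mm wide; strips on its walls, tops 61 mm above the table, leave a slot 42 mm wide, open from above down to the board, on the centre line.
- exit_seat (a point): Middle of the exit gap: a hole 22 mm across in the board, at -52 deg on the arc; the point is at the board's top face, 12 mm above the table. No walls or strips within 33 mm along the arc, none at the sides: grasp across the track, along the radius. Seated, the ball's centre is 23.5 mm above this point. A stop block 40 mm wide, 20 mm high stands 29 mm beyond. Axes as the track's.
- stand_top (a point): Centre of the top face of the larger ball stand: a wooden ring fixed to the table, 62 mm across, 20 mm high, its hole 30 mm across. The ball sits in the hole's mouth, its centre 21 mm above this point. The smaller stand (38 mm across, 12 mm high) is a bystander; the two may swap places.
Things that resemble listed ones, but are neither listed nor needed, are in the scene too. Of the things shaped like the part that bears ball_center, the bare steel one is meant. What is shaped like the part that bears stand_top but green is not meant.

How it is judged:
By the outcome, as a careful person would: the job done as asked, in the order asked, and still so for the second after the job is handed in, with the robot touching nothing.
It also fails if it takes over 64 s, if anything falls off the work surface, if the arm or the gripper's body presses on something with over 40 N, if the wrist force passes 120 N, or if a joint passes its speed limit or range.

## Working session

There is one attempt and no reset: what is moved stays moved. The work goes in short steps, Python scripts to look and compute and a shell command to move; the robot and the scene stay as the last step left them, time stands still between calls to the robot, and variables do not carry over. Pictures are saved under pics/ and viewed, and the job is handed in when it is done.

```bash
mkdir -p pics; ls
python3 - <<'E'
from cell import *
import cv2
s=read_state();print({k:(v if not hasattr(v,'__len__') else [round(float(x),3) for x in v]) for k,v in s.items()})
import numpy as np
for n in ["scene","top"]:
    p,d=get_image(n);cv2.imwrite(f"pics/{n}0.png",p);np.save(f"pics/{n}0.npy",d)
    c=camera_params(n);print(n,{k:np.round(v,3).tolist() if not isinstance(v,str) else v for k,v in c.items()})
E
```

```text
pics
{'clock': 0.0, 'qpos': [1.048, 0.629, 0.038, 1.518, -0.027, 0.996, -0.02], 'qd': [-0.002, 0.002, 0.0, -0.001, -0.001, 0.001, -0.001], 'tau': [-0.0, -56.339, 1.226, -19.344, 0.011, 0.011, -0.0], 'eef_pos': [286.629, -583.063, 403.785], 'tool_rot': [-3.14, 0.0, 0.457], 'force': [0.455, 0.565, 0.084], 'torque': [0.024, -0.026, -0.019], 'width': 85.16583499320869}
scene {'K': [[508.972, 0.0, 316.875], [0.0, 508.972, 236.254], [0.0, 0.0, 1.0]], 'T': [[0.113, -0.589, 0.8, 1253.948], [0.994, 0.062, -0.095, -164.567], [0.007, 0.806, 0.592, 679.6], [0.0, 0.0, 0.0, 1.0]]}
top {'K': [[496.836, 0.0, 324.156], [0.0, 496.836, 236.655], [0.0, 0.0, 1.0]], 'T': [[-0.024, 0.97, -0.242, 230.376], [-1.0, -0.024, 0.003, -63.407], [-0.003, 0.242, 0.97, 883.044], [0.0, 0.0, 0.0, 1.0]]}
```

View pics/scene0.png

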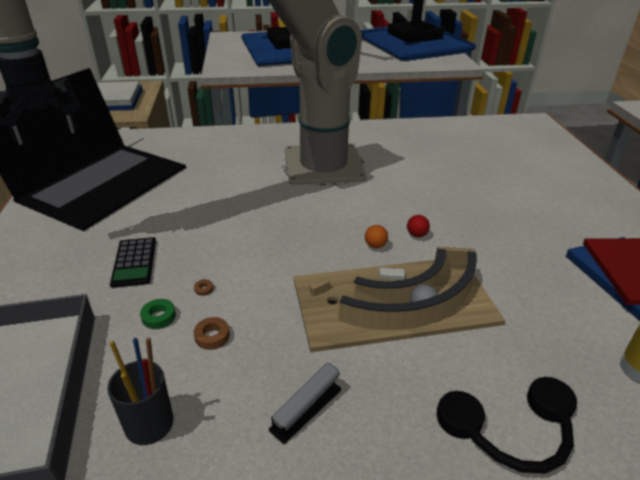

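View pics/top0.png

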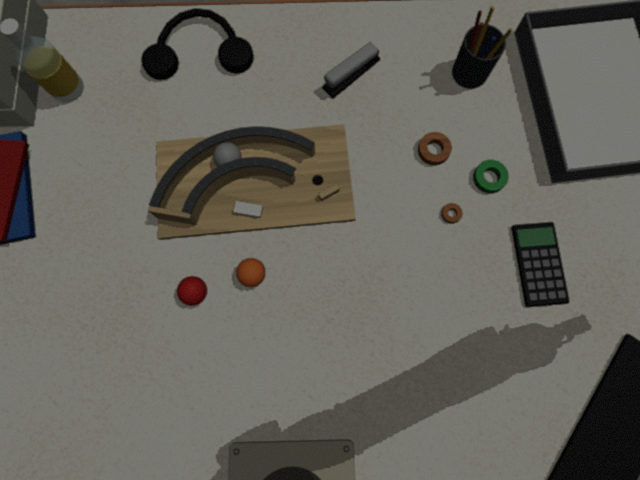

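The top view shows the bare grey ball in the channel at (228,155), the seat hole at (317,180) and the stop block at (328,193). The rings are a large wooden one at (434,148), a green one at (490,176) and a small wooden one at (452,213). Red and orange balls lie outside the track at (192,290) and (250,272), and I ignore them. I'll enlarge this to confirm and then measure.

Run:
```python
import cv2,numpy as np
p=cv2.imread("pics/top0.png")
a=cv2.resize(p[110:250,140:360],None,fx=3.5,fy=3.5,interpolation=cv2.INTER_CUBIC)
cv2.imwrite("pics/crop_t.png",cv2.convertScaleAbs(a,alpha=1.6))
s=cv2.imread("pics/scene0.png")
a=cv2.resize(s[230:360,100:520],None,fx=1.9,fy=1.9,interpolation=cv2.INTER_CUBIC)
b=cv2.resize(p[120:230,400:520],None,fx=2.4,fy=2.4,interpolation=cv2.INTER_CUBIC)
out=np.zeros((520,800,3),np.uint8);out[:a.shape[0],:a.shape[1]]=a;out[250:250+b.shape[0],:b.shape[1]]=b
cv2.imwrite("pics/crop_s.png",cv2.convertScaleAbs(out,alpha=1.6))
```

```text
(no output)
```

View pics/crop_t.png

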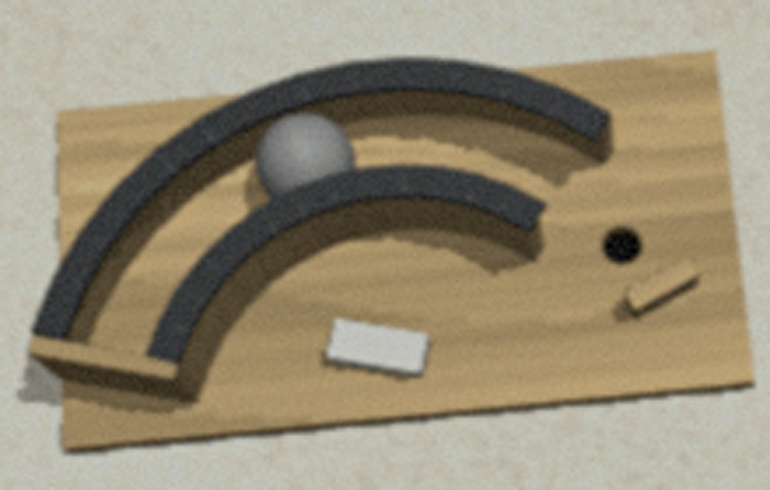

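View pics/crop_s.png

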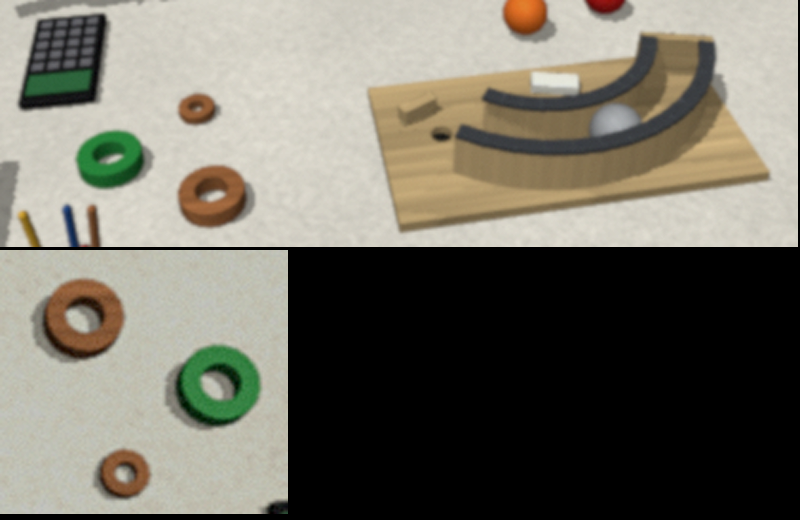

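The crops confirm the choices: bare steel ball, and the larger wooden ring, which is neither green nor small. Now I fit the positions.

```bash
cat > h.py <<'E'
import numpy as np,cv2
from cell import *
from scipy.optimize import least_squares
def ray(c,u,v):
    K,T=np.array(c["K"]),np.array(c["T"])
    u=np.atleast_1d(u).astype(float);v=np.atleast_1d(v).astype(float)
    d=np.stack([(u-K[0,2])/K[0,0],-(v-K[1,2])/K[1,1],-np.ones_like(u)],-1)
    return T[:3,3],d@T[:3,:3].T
def onz(c,u,v,z):
    o,d=ray(c,u,v);return o+d*((z-o[2])/d[:,2])[:,None]
def bydepth(c,u,v,dep):
    o,d=ray(c,u,v);return o+d*np.atleast_1d(dep)[:,None]
def proj(c,P):
    K,T=np.array(c["K"]),np.array(c["T"])
    q=(np.atleast_2d(P)-T[:3,3])@T[:3,:3]
    return np.stack([K[0,0]*q[:,0]/-q[:,2]+K[0,2],K[1,1]*-q[:,1]/-q[:,2]+K[1,2]],-1)
def tri(c1,p1,c2,p2):
    A=[];B=[]
    for c,p in((c1,p1),(c2,p2)):
        o,d=ray(c,*p);d=d[0]/np.linalg.norm(d[0]);M=np.eye(3)-np.outer(d,d);A.append(M);B.append(M@o)
    x=np.linalg.solve(sum(A),sum(B))
    return x,[np.linalg.norm(a@x-b) for a,b in zip(A,B)]
E
python3 - <<'E'
from h import *
for n,box in(("top",(120,240,145,330)),("scene",(245,330,330,480))):
    p=cv2.imread(f"pics/{n}0.png");d=np.load(f"pics/{n}0.npy");c=camera_params(n)
    g=p.max(2);r0,r1,c0,c1=box
    m=np.zeros(g.shape,np.uint8);m[r0:r1,c0:c1]=(g[r0:r1,c0:c1]<60)
    sat=p.max(2).astype(int)-p.min(2);m[sat>18]=0
    nl,lab,st,ce=cv2.connectedComponentsWithStats(m)
    for i in range(1,nl):
        if st[i,4]>40: 
            v,u=np.nonzero(lab==i);P=bydepth(c,u,v,d[v,u]);print(n,i,st[i],ce[i].round(1),"z med",np.median(P[:,2]).round(1),np.percentile(P[:,2],[10,90]).round(1))
    np.save(f"pics/{n}_lab.npy",lab)
E
```

```text
top 1 [ 149  127  165   88 4283] [230.6 161.2] z med 59.5 [29. 62.]
top 6 [312 176  11   9  77] [317.3 180. ] z med 2.5 [0.5 4.3]
top 33 [150 212  46  13 180] [173.  218.1] z med 35.8 [20.2 49.9]
scene 1 [354 249  92  40 841] [407. 276.] z med 60.6 [58.5 62.1]
scene 2 [ 340  252  136   60 1397] [419.1 294.4] z med 60.5 [58.6 62. ]
```

Run:
```python
from h import *
C={n:camera_params(n) for n in("top","scene")}
for n in("top","scene"):
    p=cv2.imread(f"pics/{n}0.png");d=np.load(f"pics/{n}0.npy");c=C[n]
    lab=np.load(f"pics/{n}_lab.npy");sel={"top":[1],"scene":[1,2]}[n]
    v,u=np.nonzero(np.isin(lab,sel)&(np.abs(p.astype(int).max(2)-p.min(2))<14));P=bydepth(c,u,v,d[v,u])
    k=(P[:,2]>56)&(P[:,2]<65)
    P=onz(c,u[k],v[k],61)
    f=lambda x:np.abs(np.hypot(P[:,0]-x[0],P[:,1]-x[1])-150)-x[2]
    best=min((least_squares(f,[a,b,27],loss='soft_l1') for a in(450,500,550) for b in(40,80,120)),key=lambda r:r.cost)
    x=best.x;r=np.hypot(P[:,0]-x[0],P[:,1]-x[1]);th=np.degrees(np.arctan2(P[:,1]-x[1],P[:,0]-x[0]))
    print(n,x.round(2),best.cost,len(P),np.percentile(r,[1,99]).round(1),np.percentile(r[r<150],99).round(1),np.percentile(r[r>150],1).round(1),"th",np.percentile(th,[.2,1,99,99.8]).round(1))
    if n=="top": hole=(317.3,180.)
    else:
        g=p.max(2);m=np.zeros_like(g);m[294:306,322:344]=g[294:306,322:344]<55
        vv,uu=np.nonzero(m);print(len(uu));hole=(uu.mean(),vv.mean());print(hole)
    H=onz(c,*hole,12)[0];print("hole",H.round(1),"r",np.hypot(*(H[:2]-x[:2])).round(1),"th",np.degrees(np.arctan2(*(H[:2]-x[:2])[::-1])).round(2))
    # ball by depth
    g=p.astype(int);u0,v0={"top":(228,154),"scene":(424,292)}[n]
    vv,uu=np.mgrid[v0-14:v0+15,u0-14:u0+15];vv=vv.ravel();uu=uu.ravel()
    gg=p[vv,uu].astype(int);k=(gg.max(1)>70)&(gg.max(1)-gg.min(1)<14)
    B=bydepth(c,uu[k],vv[k],d[vv[k],uu[k]])
    s=least_squares(lambda q:np.linalg.norm(B-q,axis=1)-26,[x[0]+140,x[1]+30,38],loss='soft_l1').x
    print("ball",s.round(1),k.sum(),"r",np.hypot(*(s[:2]-x[:2])).round(1),"th",np.degrees(np.arctan2(*(s[:2]-x[:2])[::-1])).round(2))
    # ring
    u0,v0,w={"top":(434,148,22),"scene":(212,332,24)}[n]
    vv,uu=np.mgrid[v0-w:v0+w,u0-w:u0+w];vv=vv.ravel();uu=uu.ravel()
    P=bydepth(c,uu,vv,d[vv,uu]);gg=p[vv,uu].astype(int);k=(P[:,2]>15)&(P[:,2]<25)&(gg[:,2]-gg[:,0]>25)
    print("ring zmed",np.median(P[k,2]).round(1),k.sum())
    Q=onz(c,uu[k],vv[k],20)
    s=least_squares(lambda q:np.hypot(Q[:,0]-q[0],Q[:,1]-q[1])-23,[Q[:,0].mean(),Q[:,1].mean()],loss='soft_l1').x
    print("stand",s.round(1),Q[:,:2].mean(0).round(1),Q[:,:2].min(0).round(1),Q[:,:2].max(0).round(1))
print(tri(C["top"],(317.3,180),C["scene"],hole))
```

```text
top [455.29  54.78  29.36] 10775.262343217324 3004 [112.  187.5] 129.6 170.5 th [-34.7 -33.7  75.1  75.9]
hole [556.3 -55.6  12. ] r 149.7 th -47.54
ball [597.2 107.8  37.1] 307 r 151.5 th 20.5
ring zmed 19.7 594
stand [ 613.9 -277.4] [ 614.  -277.6] [ 583.2 -307.2] [ 644.  -247.4]
scene [459.17  58.72  29.25] 7711.2762576506975 2094 [111.8 188. ] 129.5 169.7 th [-34.7 -33.7  75.1  76.3]
49
(np.float64(335.7755102040816), np.float64(300.7755102040816))
hole [559.9 -44.9  12. ] r 144.5 th -45.82
ball [596.8 111.6  37.4] 311 r 147.5 th 21.03
ring zmed 19.9 628
stand [ 618.3 -274.2] [ 618.9 -274. ] [ 585.7 -303.5] [ 650.6 -244.1]
(array([557.75087842, -50.12383667,  10.31922755]), [np.float64(5.550566302945178), np.float64(5.550566302945164)])
```

Run:
```python
from h import *
c=camera_params("wrist");T=np.array(c["T"]);s=read_state();print(T.round(3).tolist(),s["eef_pos"],np.round(c["K"],1).tolist())
for n in("top","scene"):
    d=np.load(f"pics/{n}0.npy");C=camera_params(n);v,u=np.mgrid[0:480:2,0:640:2];v=v.ravel();u=u.ravel()
    P=bydepth(C,u,v,d[v,u]);k=(d[v,u]>0)&(P[:,2]>90)&(P[:,0]>150)&(P[:,0]<900)&(abs(P[:,1])<800)
    Q=P[k]; h,_,_=np.histogram2d(Q[:,0],Q[:,1],bins=[np.arange(150,901,75),np.arange(-800,801,100)])
    for i,j in zip(*np.nonzero(h>4)):
        kk=(Q[:,0]//1>=150+75*i)&(Q[:,0]<225+75*i)&(Q[:,1]>=-800+100*j)&(Q[:,1]<-700+100*j);print(n,150+75*i,-800+100*j,int(h[i,j]),Q[kk,2].max().round())
def f(yaw,p,d):
    y=np.radians(yaw)
p=np.array(s["eef_pos"]);yaw=s["tool_rot"][2];ex=np.array([np.cos(yaw),np.sin(yaw)]);ey=np.array([np.sin(yaw),-np.cos(yaw)])
for t in((540,40),(620,90)):
    D=np.array(t)-p[:2];print(t,D@ex,D@ey)
```

```text
[[0.441, 0.851, 0.286, 360.551], [-0.898, 0.419, 0.138, -547.395], [-0.002, -0.317, 0.948, 373.451], [0.0, 0.0, 0.0, 1.0]] [ 286.60783678 -583.11149679  403.89969094] [[351.8, 0.0, 314.8], [0.0, 351.8, 236.2], [0.0, 0.0, 1.0]]
top 675 -400 32 154.0
top 675 400 245 143.0
top 750 -400 222 168.0
top 750 400 425 192.0
top 825 400 100 136.0
scene 225 -700 12 315.0
scene 225 -600 463 494.0
scene 300 -700 186 411.0
scene 300 -600 729 498.0
scene 675 -400 18 152.0
scene 750 -400 410 170.0
(540, 40) 502.2330375492753 -447.4790518166307
(620, 90) 596.0840260012247 -457.0702960837755
```

```bash
python3 -m jog '[40,-17,0,0,40, 80,-33,0,0,0, 120,-50,0,0,0, 160,-67,0,0,0, 200,-84,0,0,0, 240,-100,0,0,0, 280,-117,0,0,0, 320,-134,0,0,0, 360,-150,0,0,0, 383,-160,0,0,0, 383,-160,0,0,0, 383,-160,0,0,0]'
python3 - <<'E'
from h import *
s=read_state();c=camera_params("wrist");p,d=get_image("wrist");cv2.imwrite("pics/w1.png",p);np.savez("pics/w1.npz",d=d,K=c["K"],T=c["T"])
print(s["eef_pos"],s["tool_rot"],s["clock"])
E
```

```text
clock: 1.1
eef_pos: [561.8, -267.3, 404.0]
tool_rot: [-3.14, -0.001, 0.463]
force: [-0.2, -0.5, -0.3]
width: -0.1
[ 561.81836542 -267.32786793  404.04407524] [-3.13986661e+00 -7.50578970e-04  4.63442970e-01] 1.1
```

View pics/w1.png

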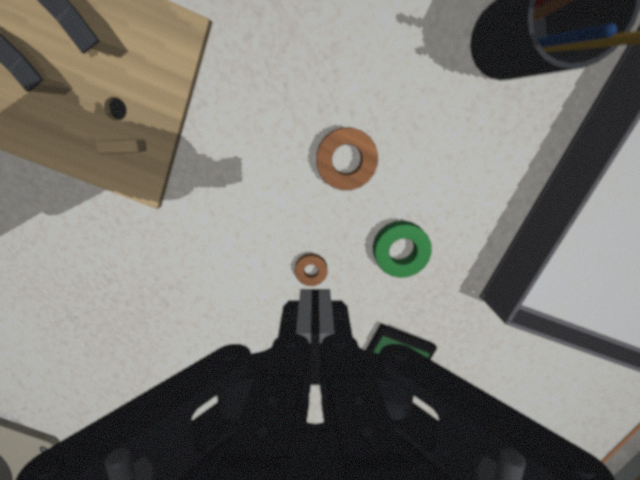

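The wrist view shows the large wooden ring at (347,158), the seat hole at (117,107) and the green ring at (402,248). Next I look at the track.

```bash
python3 -m jog '[10,-38,0,0,0, 20,-75,0,0,0, 30,-112,0,0,0, 40,-149,0,0,0, 50,-186,0,0,0, 60,-223,0,0,0, 70,-260,0,0,0, 79,-292,0,0,0, 79,-292,0,0,0, 79,-292,0,0,0, 79,-292,0,0,0]'
python3 - <<'E'
from h import *
s=read_state();c=camera_params("wrist");p,d=get_image("wrist");cv2.imwrite("pics/w2.png",p);np.savez("pics/w2.npz",d=d,K=c["K"],T=c["T"])
print(s["eef_pos"],s["tool_rot"],s["clock"])
E
```

```text
clock: 2.07
eef_pos: [502.0, 24.0, 404.8]
tool_rot: [3.14, 0.001, 0.454]
force: [0.8, 0.2, -0.8]
width: 0.2
[501.95509658  23.99801741 404.77860019] [3.14028028e+00 5.88978902e-04 4.54016533e-01] 2.0667
```

View pics/w2.png

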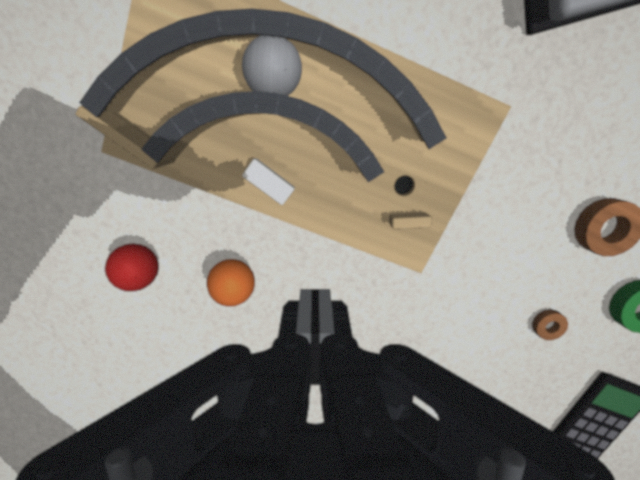

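The wrist sees the ball at (272,67), the strips, the hole at (404,185), the stop block at (410,220) and the ring at (609,228).

Run:
```python
from h import *
W={}
for n in("w1","w2"):
    z=np.load(f"pics/{n}.npz");W[n]=dict(K=z["K"],T=z["T"],d=z["d"],p=cv2.imread(f"pics/{n}.png"))
c=W["w2"];p,d=c["p"],c["d"]
v,u=np.mgrid[5:175,75:450];v=v.ravel();u=u.ravel();g=p[v,u].astype(int)
P=bydepth(c,u,v,d[v,u]);k=(g.max(1)<85)&(g.max(1)-g.min(1)<16)&(abs(P[:,2]-61)<5)
print("strip z",np.median(P[k,2]),k.sum())
P=onz(c,u[k],v[k],61)
b=min((least_squares(lambda x:np.abs(np.hypot(P[:,0]-x[0],P[:,1]-x[1])-150)-x[2],[a,bb,29],loss='soft_l1') for a in(440,460,480) for bb in(40,60,80)),key=lambda r:r.cost);x=b.x
r=np.hypot(P[:,0]-x[0],P[:,1]-x[1]);th=np.degrees(np.arctan2(P[:,1]-x[1],P[:,0]-x[0]))
print(x.round(2),b.cost,np.percentile(r,[1,99]).round(1),np.percentile(r[r<150],98).round(1),np.percentile(r[r>150],2).round(1),np.percentile(th,[.2,1,99,99.8]).round(1))
def blob(c,box):
    r0,r1,c0,c1=box;m=(c["p"][r0:r1,c0:c1].max(2)<55);vv,uu=np.nonzero(m);return uu.mean()+c0,vv.mean()+r0,len(uu)
h2=blob(c,(172,198,390,418));h1=blob(W["w1"],(93,122,103,131));print(h1,h2)
print("hole tri",tri(W["w1"],h1[:2],c,h2[:2]))
H=onz(c,*h2[:2],12)[0];print("hole",H,np.hypot(*(H-[*x[:2],0])[:2]),np.degrees(np.arctan2(H[1]-x[1],H[0]-x[0])))
print(onz(W["w1"],*h1[:2],12))
v,u=np.mgrid[35:100,240:305];v=v.ravel();u=u.ravel();g=p[v,u].astype(int);B=bydepth(c,u,v,d[v,u])
k=(g.max(1)>75)&(g.max(1)-g.min(1)<14)&(B[:,2]>38)&(np.hypot(u-272,v-67)<30)
s=least_squares(lambda q:np.linalg.norm(B[k]-q,axis=1)-26,[600,108,38],loss='soft_l1').x
print("ball",s.round(1),k.sum(),np.hypot(*(s[:2]-x[:2])),np.degrees(np.arctan2(s[1]-x[1],s[0]-x[0])))
for n,(u0,v0,w) in(("w1",(347,158,40)),("w2",(605,228,34))):
    c=W[n];v,u=np.mgrid[v0-w:v0+w,u0-w:u0+w];v=v.ravel();u=u.ravel();g=c["p"][v,u].astype(int);P=bydepth(c,u,v,c["d"][v,u])
    k=(g[:,2]-g[:,0]>25)&(abs(P[:,2]-20)<4);print(n,"z",np.median(P[k,2]),k.sum());Q=onz(c,u[k],v[k],20)
    print(least_squares(lambda q:np.hypot(Q[:,0]-q[0],Q[:,1]-q[1])-23,Q[:,:2].mean(0),loss='soft_l1').x,Q[:,:2].min(0),Q[:,:2].max(0))
# fingertip pixel -> world check vs eef
c=W["w2"];print("tip px expected",proj(c,[[501.95,24.0,404.8-173]]))
```

```text
strip z 61.41892726843449 15074
[456.73  58.07  29.17] 51173.32765223936 [112.6 187.1] 128.4 170.7 [-34.1 -32.8  75.3  76.2]
(np.float64(116.66532258064517), np.float64(108.39516129032258), 248) (np.float64(403.9166666666667), np.float64(184.7017543859649), 228)
hole tri (array([557.67971749, -53.24358946,   9.35571481]), [np.float64(0.21149271663797617), np.float64(0.21149271663808966)])
hole [558.01811604 -52.37785455  12.        ] 149.86363673790754 -47.4762547113545
[[558.0354191  -54.56552876  12.        ]]
ball [596.7 111.1  38.1] 2765 149.70545528485965 20.754658226021814
w1 z 20.39494150529319 2308
[ 615.47962441 -275.07239608] [ 584.82054946 -305.40683178] [ 645.90461898 -244.8996548 ]
w2 z 20.109305282092976 1944
[ 614.4626115  -272.16437987] [ 585.29953641 -304.71669692] [ 645.25523033 -240.58654749]
tip px expected [[313.15264249 307.26036401]]
```

```bash
python3 -m jog '[30,-22,0,-4,0, 60,-44,15,-8,0, 90,-66,50,-12,0, 119.5,-87.3,85,-14.5,0, 119.5,-87.3,120,-14.5,0, 119.5,-87.3,130,-14.5,0, 119.5,-87.3,130,-14.5,0, 119.5,-87.3,130,-14.5,0]'
python3 - <<'E'
from h import *
s=read_state();c=camera_params("wrist");p,d=get_image("wrist");cv2.imwrite("pics/w3.png",p)
print(s["eef_pos"],np.degrees(s["tool_rot"]),s["clock"])
e=np.array(s["eef_pos"]);print(np.hypot(e[0]-457,e[1]-57.5),np.degrees(np.arctan2(e[1]-57.5,e[0]-457)))
E
```

```text
clock: 2.78
eef_pos: [571.1, 154.8, 273.8]
tool_rot: [3.141, 0.003, 0.707]
force: [-1.3, 0.7, 1.5]
width: -0.1
[571.09533512 154.80068484 273.79828621] [1.79989466e+02 1.72897170e-01 4.04960453e+01] 2.7833
149.9505544078026 40.457598026510624
```

View pics/w3.png

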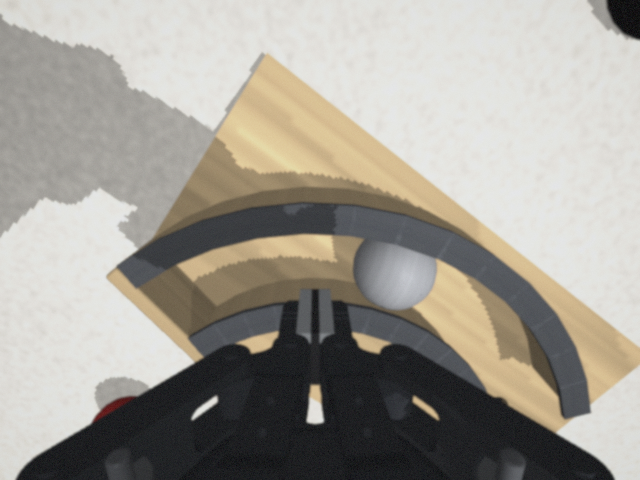

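The closed fingers (315,300) stand over the slot, clear of the ball at (395,272) on its closed-end side. I'll lower them.

```bash
python3 -m jog '[0,0,15,0,0, 0,0,35,0,0, 0,0,55,0,0, 0,0,70,0,0, 0,0,76,0,0, 0,0,76,0,0, 0,0,76,0,0]'
python3 - <<'E'
from h import *
s=read_state();e=np.array(s["eef_pos"]);print(e,np.degrees(s["tool_rot"]),np.hypot(e[0]-457,e[1]-57.5),np.degrees(np.arctan2(e[1]-57.5,e[0]-457)),s["force"])
# arc rows relative to this pose: th from 40.5 down
for dt in range(0,30,3)  : pass
def rel(th1,th0=40.5,r=150):
    a=np.radians(th1);b=np.radians(th0);D=r*np.array([np.cos(a)-np.cos(b),np.sin(a)-np.sin(b)])
    return [round(float(D@[np.cos(b),np.sin(b)]),1),round(float(D@[np.sin(b),-np.cos(b)]),1),0,round(th0-th1,1),0]
print([rel(40.5-d) for d in (1.5,3,4.5,6,7.5,9,10.5,12,13.5,15,16.5,18,19.5,21,22.5,24,25.5,27,28.5,30)])
E
```

```text
clock: 3.42
eef_pos: [571.6, 156.5, 200.3]
tool_rot: [3.14, -0.002, 0.709]
force: [0.5, 0.3, 0.7]
width: 0.2
[571.62244539 156.46828694 200.29954731] [ 1.79923658e+02 -1.16598226e-01  4.05970591e+01] 151.43654382560393 40.80826176131294 [0.53770902 0.32173192 0.70542113]
[[-0.1, 3.9, 0, 1.5, 0], [-0.2, 7.9, 0, 3.0, 0], [-0.5, 11.8, 0, 4.5, 0], [-0.8, 15.7, 0, 6.0, 0], [-1.3, 19.6, 0, 7.5, 0], [-1.8, 23.5, 0, 9.0, 0], [-2.5, 27.3, 0, 10.5, 0], [-3.3, 31.2, 0, 12.0, 0], [-4.1, 35.0, 0, 13.5, 0], [-5.1, 38.8, 0, 15.0, 0], [-6.2, 42.6, 0, 16.5, 0], [-7.3, 46.4, 0, 18.0, 0], [-8.6, 50.1, 0, 19.5, 0], [-10.0, 53.8, 0, 21.0, 0], [-11.4, 57.4, 0, 22.5, 0], [-13.0, 61.0, 0, 24.0, 0], [-14.6, 64.6, 0, 25.5, 0], [-16.3, 68.1, 0, 27.0, 0], [-18.2, 71.6, 0, 28.5, 0], [-20.1, 75.0, 0, 30.0, 0]]
```

```bash
python3 -m jog '[-0.1,3.9,0,1.5,0, -0.2,7.9,0,3,0, -0.5,11.8,0,4.5,0, -0.8,15.7,0,6,0, -1.3,19.6,0,7.5,0, -1.8,23.5,0,9,0, -2.5,27.3,0,10.5,0, -3.3,31.2,0,12,0, -4.1,35,0,13.5,0, -5.1,38.8,0,15,0, -6.2,42.6,0,16.5,0, -7.3,46.4,0,18,0, -8.6,50.1,0,19.5,0, -10,53.8,0,21,0, -11.4,57.4,0,22.5,0, -13,61,0,24,0, -14.6,64.6,0,25.5,0, -16.3,68.1,0,27,0, -18.2,71.6,0,28.5,0, -20.1,75,0,30,0]'
python3 - <<'E'
from h import *
s=read_state();e=np.array(s["eef_pos"]);print(e,np.degrees(s["tool_rot"]),np.hypot(e[0]-457,e[1]-57.5),np.degrees(np.arctan2(e[1]-57.5,e[0]-457)),s["force"],s["torque"])
p,d=get_image("wrist");cv2.imwrite("pics/w4.png",p)
E
```

```text
clock: 5.08
eef_pos: [604.5, 86.8, 198.7]
tool_rot: [-3.142, -0.0, 0.184]
force: [-0.6, 0.6, 0.6]
width: -0.2
[604.46511316  86.79857204 198.73638553] [-1.79996643e+02 -4.48036872e-03  1.05219273e+01] 150.34748392392243 11.23726849277626 [-0.5740414   0.64904863  0.60771359] [ 0.08206524  0.00034484 -0.00674115]
```

View pics/w4.png

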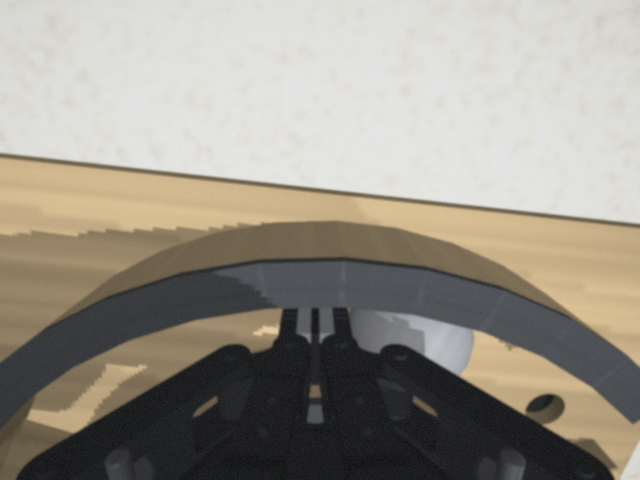

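The ball (415,335) is in contact with the fingers and moving as planned, with the hole at (545,405). I push another 30°.

```bash
python3 -m jog '[-0.1,3.9,0,1.5,0, -0.2,7.9,0,3,0, -0.5,11.8,0,4.5,0, -0.8,15.7,0,6,0, -1.3,19.6,0,7.5,0, -1.8,23.5,0,9,0, -2.5,27.3,0,10.5,0, -3.3,31.2,0,12,0, -4.1,35,0,13.5,0, -5.1,38.8,0,15,0, -6.2,42.6,0,16.5,0, -7.3,46.4,0,18,0, -8.6,50.1,0,19.5,0, -10,53.8,0,21,0, -11.4,57.4,0,22.5,0, -13,61,0,24,0, -14,63.1,0,25,0, -14.8,65,0,25.7,0, -15.5,66.5,0,26.3,0, -15.8,67,0,26.5,0]'
python3 - <<'E'
from h import *
s=read_state();e=np.array(s["eef_pos"]);print(e,np.degrees(s["tool_rot"]),np.hypot(e[0]-457,e[1]-57.5),np.degrees(np.arctan2(e[1]-57.5,e[0]-457)),s["force"],s["torque"])
p,d=get_image("wrist");cv2.imwrite("pics/w5.png",p)
p,d=get_image("scene");cv2.imwrite("pics/s5.png",cv2.resize(p[220:350,280:520],None,fx=3,fy=3))
E
```

```text
clock: 6.8
eef_pos: [601.2, 17.9, 198.7]
tool_rot: [3.141, 0.0, -0.277]
force: [-0.4, -0.3, 0.1]
width: -0.0
[601.15049095  17.91798086 198.6773158 ] [ 1.79979159e+02  5.10997437e-03 -1.58945518e+01] 149.48612069462317 -15.354311676692861 [-0.38940186 -0.32659051  0.09305299] [ 0.02526761 -0.03701616  0.00702889]
```

View pics/w5.png

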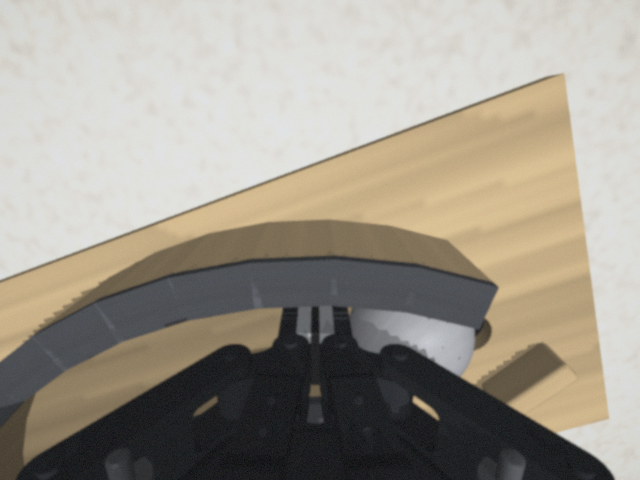

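View pics/s5.png

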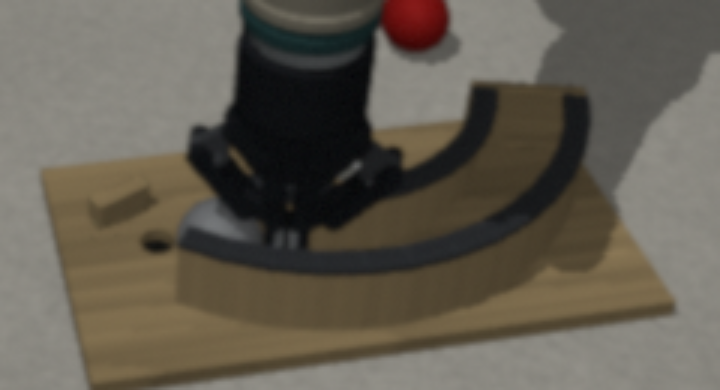

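```bash
python3 -m jog '[0,2.6,0,1,0, -0.1,5.2,0,2,0, -0.2,7.9,0,3,0, -0.4,10.5,0,4,0, -0.6,13.1,0,5,0, -0.8,15.7,0,6,0, -1.1,18.3,0,7,0, -1.5,20.9,0,8,0, -1.8,23.5,0,9,0, -2.3,26,0,10,0, -2.8,28.6,0,11,0, -3.3,31.2,0,12,0, -3.9,33.7,0,13,0, -4.5,36.3,0,14,0, -5.1,38.8,0,15,0, -5.8,41.3,0,16,0, -6.2,42.6,0,16.5,0, -6.6,43.9,0,17,0, -7.2,45.9,0,17.8,0, -7.2,45.9,0,17.8,0]'
cat > ballchk.py <<'E'
from h import *
import sys
t=sys.argv[1]
s=read_state();e=np.array(s["eef_pos"]);print(e,np.degrees(s["tool_rot"]),np.hypot(e[0]-457,e[1]-57.5),np.degrees(np.arctan2(e[1]-57.5,e[0]-457)),s["force"])
c=camera_params("wrist");p,d=get_image("wrist");cv2.imwrite(f"pics/w{t}.png",p);np.savez(f"pics/w{t}.npz",d=d,K=c["K"],T=c["T"])
p,d=get_image("scene");cv2.imwrite(f"pics/s{t}.png",cv2.resize(p[220:350,280:520],None,fx=3,fy=3))
E
python3 ballchk.py 6
```

```text
clock: 8.57
eef_pos: [582.3, -23.3, 199.0]
tool_rot: [-3.14, -0.001, -0.588]
force: [2.1, 2.6, 0.2]
width: -0.0
[582.2596247  -23.29906176 198.98584639] [-1.79912357e+02 -3.99828628e-02 -3.36614877e+01] 149.0585856715116 -32.82414924995561 [2.07976871 2.63669977 0.15392704]
```

View pics/w6.png

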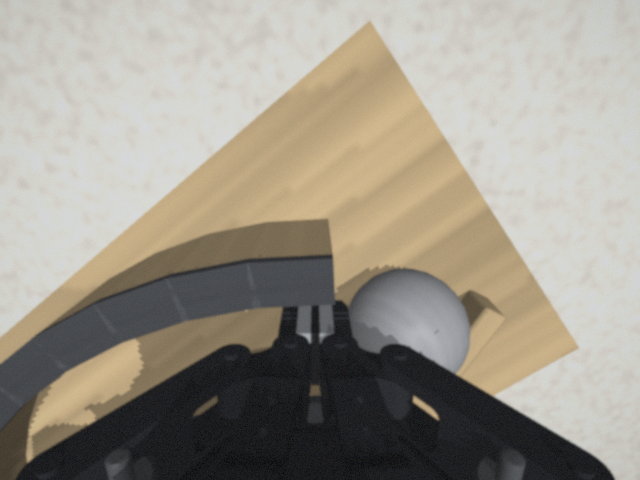

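View pics/s6.png

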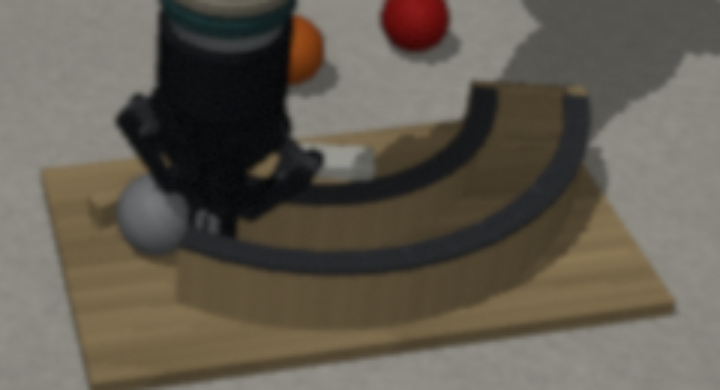

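The ball (408,325 in the wrist view) has left the channel next to the stop block, with light contact of about 3 N. I back off slightly, raise the fingers and check that it is seated.

```bash
python3 -m jog '[0,-3,0,0,0, 0,-6,0,0,0, 0,-6,-20,0,0, 0,-6,-50,0,0, 0,-20,-85,0,0, -40,-35,-120,0,0, -60,-40,-140,0,0, -60,-40,-140,0,0, -60,-40,-140,0,0]'
python3 ballchk.py 7
python3 - <<'E'
from h import *
z=np.load("pics/w7.npz");c=dict(K=z["K"],T=z["T"]);d=z["d"];p=cv2.imread("pics/w7.png")
pr=proj(c,[[557.5,-53.5,35.5]])[0];print(pr)
v,u=np.mgrid[0:480,0:640];v=v.ravel();u=u.ravel();B=bydepth(c,u,v,d[v,u]);g=p[v,u].astype(int)
k=(d[v,u]>0)&(g.max(1)-g.min(1)<14)&(g.max(1)>60)&(B[:,2]>38)&(B[:,2]<68)&(np.hypot(B[:,0]-557.5,B[:,1]+53.5)<30)
s=least_squares(lambda q:np.linalg.norm(B[k]-q,axis=1)-26,[557,-53,36],loss='soft_l1').x
print(s,k.sum(),B[k,2].max())
# triangulate with scene depth too
E
```

```text
clock: 9.42
eef_pos: [553.7, 44.5, 340.2]
tool_rot: [-3.14, -0.001, -0.583]
force: [-0.5, -0.9, -0.0]
width: -0.1
[553.65488499  44.46414084 340.1536334 ] [-1.79884371e+02 -7.46278963e-02 -3.34257477e+01] 97.52999752222826 -7.681141141216845 [-0.49962692 -0.86162252 -0.03544208]
[420.38295979 153.76530084]
[557.4760685  -52.57339743  35.45357397] 3715 63.05716331815506
```

View pics/w7.png

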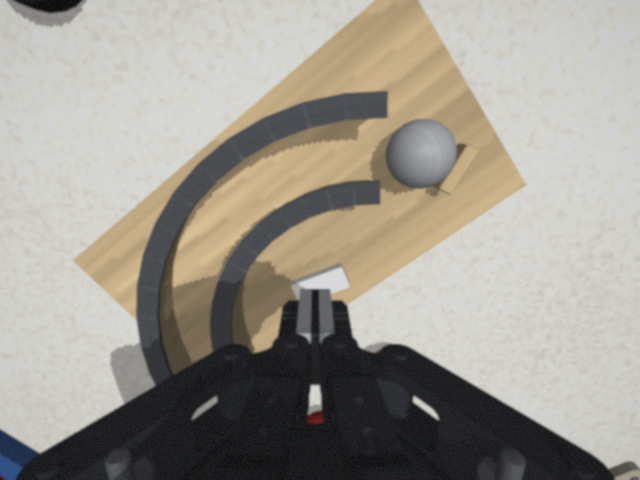

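View pics/s7.png

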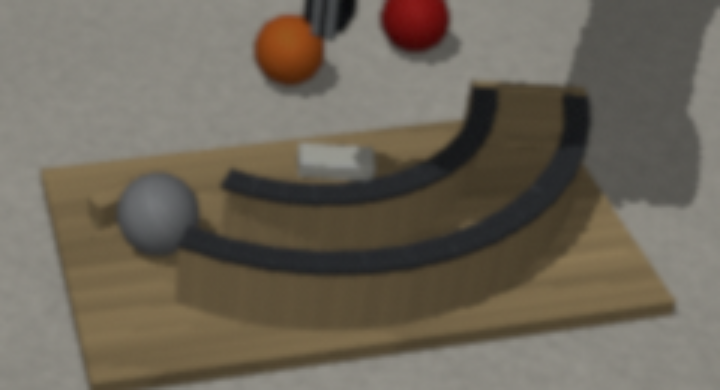

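The ball is seated at about (557.5, -52.6, 35.5), and the height matches the expected 35.5. I turn the jaws radially above it and open them.

```bash
python3 -m jog '[10,14,0,-7,85, 20,28,0,-14,85, 30,42,0,-21,85, 40,56,0,-28,85, 50,70,10,-35,85, 56.7,79.1,20,-42,85, 56.7,79.1,30,-49,85, 56.7,79.1,40,-56,85, 56.7,79.1,50,-63,85, 56.7,79.1,60,-70,85, 56.7,79.1,60,-76,85, 56.7,79.1,60,-76,85, 56.7,79.1,60,-76,85]'
python3 ballchk.py 8
python3 - <<'E'
from h import *
z=np.load("pics/w8.npz");c=dict(K=z["K"],T=z["T"]);d=z["d"];p=cv2.imread("pics/w8.png")
v,u=np.mgrid[0:480,0:640];v=v.ravel();u=u.ravel();B=bydepth(c,u,v,d[v,u]);g=p[v,u].astype(int)
k=(d[v,u]>0)&(g.max(1)-g.min(1)<14)&(g.max(1)>60)&(B[:,2]>38)&(B[:,2]<68)&(np.hypot(B[:,0]-557.5,B[:,1]+53.5)<30)
print(least_squares(lambda q:np.linalg.norm(B[k]-q,axis=1)-26,[557,-53,36],loss='soft_l1').x,k.sum())
E
```

```text
clock: 10.6
eef_pos: [557.3, -56.1, 277.4]
tool_rot: [-3.14, 0.001, 0.734]
force: [0.3, -0.3, 0.8]
width: 84.9
[557.27624006 -56.14880969 277.44904159] [-1.79927031e+02  8.10562234e-02  4.20607375e+01] 151.56310984206357 -48.576935721848976 [ 0.3138958  -0.30260773  0.84454036]
[557.34253289 -52.90478784  35.46338469] 4895
```

View pics/w8.png

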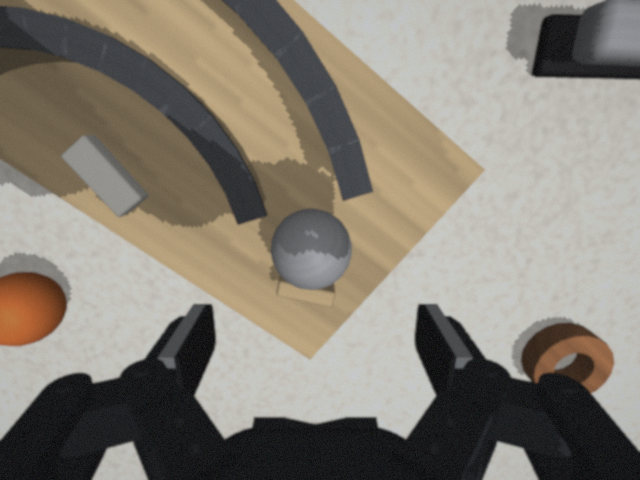

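The jaws straddle the ball, which is at (312,248) and well centred between the fingers. I correct by about 2 mm, descend and close.

```bash
python3 -m jog '[1,-1,20,0,85, 2,-2,45,0,85, 2,-2,65,0,85, 2,-2,80,0,85, 2,-2,90,0,85, 2,-2,90,0,85, 2,-2,90,0,70, 2,-2,90,0,60, 2,-2,90,0,50, 2,-2,90,0,40, 2,-2,90,0,40, 2,-2,90,0,40, 2,-2,90,0,40, 2,-2,90,0,40]'
python3 ballchk.py 9
```

```text
clock: 11.87
eef_pos: [558.1, -51.7, 190.2]
tool_rot: [3.14, -0.002, 0.739]
force: [-0.6, 0.8, 6.0]
width: 49.7
[558.06866302 -51.739881   190.23234421] [ 1.79906485e+02 -9.63181177e-02  4.23572119e+01] 148.82280149561424 -47.225021024382286 [-0.61334005  0.83559791  5.96094653]
```

View pics/w9.png

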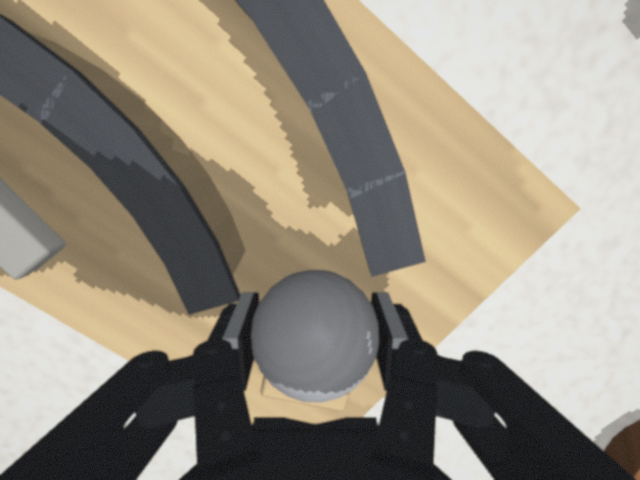

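```bash
python3 -m jog '[0,0,-3,0,40, 0,0,-6,0,40, 0,0,-10,0,40, 0,0,-15,0,40, 0,0,-20,0,40, 0,0,-20,0,40]'
python3 ballchk.py 10
```

```text
clock: 12.47
eef_pos: [557.9, -51.8, 209.8]
tool_rot: [3.14, -0.001, 0.739]
force: [0.4, -0.2, -5.4]
width: 49.5
[557.91614943 -51.77686222 209.75707292] [ 1.79934688e+02 -6.53990234e-02  4.23697030e+01] 148.74643468327102 -47.277816740022644 [ 0.39800198 -0.19417942 -5.43607591]
```

View pics/w10.png

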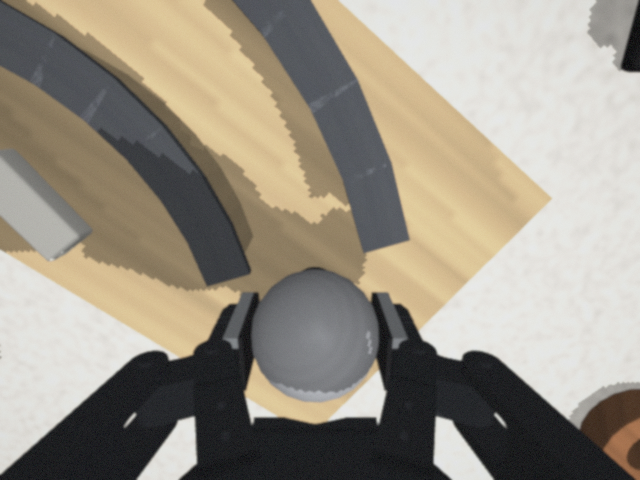

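View pics/s10.png

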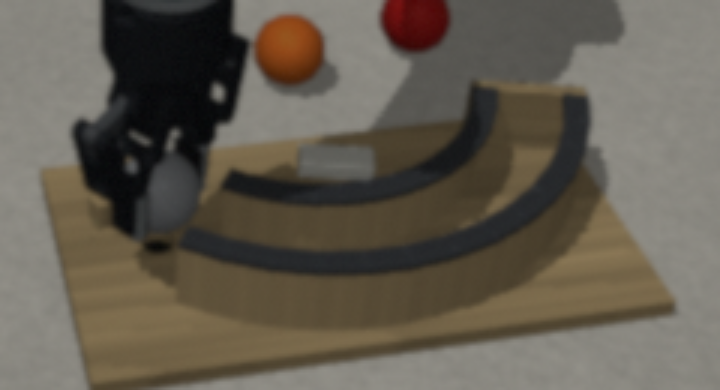

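The ball is lifted: the hole shows beneath it and the weight reads 5.4 N. I carry it over to the stand.

```bash
python3 -m jog '[0,0,-20,0,40, 0,0,-45,0,40, -8,15,-65,0,40, -20,38,-75,0,40, -34,64,-75,0,40, -48,91,-75,0,40, -62,117,-75,0,40, -76,144,-75,0,40, -90,170,-75,0,40, -100,189,-75,0,40, -107.6,203.6,-75,0,40, -107.6,203.6,-75,0,40, -107.6,203.6,-75,0,40, -107.6,203.6,-75,0,40]'
python3 - <<'E'
from h import *
s=read_state();c=camera_params("wrist");p,d=get_image("wrist");cv2.imwrite("pics/w11.png",p)
print(s["eef_pos"],np.degrees(s["tool_rot"]),s["width"],s["clock"])
for (u0,v0,w) in((319,0,0),):
    v,u=np.mgrid[0:480,0:640];v=v.ravel();u=u.ravel();g=p[v,u].astype(int);P=bydepth(c,u,v,d[v,u])
    k=(g[:,2]-g[:,0]>25)&(abs(P[:,2]-20)<4)&(np.hypot(P[:,0]-615,P[:,1]+275)<36);Q=onz(c,u[k],v[k],20);print(k.sum(),np.median(P[k,2]))
    o=least_squares(lambda q:np.maximum(np.abs(np.hypot(Q[:,0]-q[0],Q[:,1]-q[1])-23)-8,0),[615,-275]);print(o.x,o.cost,Q[:,:2].min(0),Q[:,:2].max(0))
    k=(g.max(1)-g.min(1)<14)&(g.max(1)>60)&(P[:,2]>s["eef_pos"][2]-155)&(np.hypot(u-315,v-335)<58)
    print("ball",least_squares(lambda q:np.linalg.norm(P[k]-q,axis=1)-26,[s["eef_pos"][0],s["eef_pos"][1],130],loss='soft_l1').x,k.sum())
E
```

```text
clock: 13.73
eef_pos: [614.9, -273.5, 282.9]
tool_rot: [-3.139, -0.0, 0.74]
force: [-0.6, 1.0, -6.1]
width: 49.5
[ 614.87785418 -273.51011369  282.89033578] [-1.79849375e+02 -3.88625562e-03  4.24033113e+01] 49.480333267219436 13.7333
3928 20.33334010213629
[ 616.08789143 -274.43851314] 4.143066997522656 [ 585.22903643 -305.58355244] [ 646.59333472 -243.95846287]
ball [ 613.83166687 -274.58754586  127.83127664] 10545
```

View pics/w11.png

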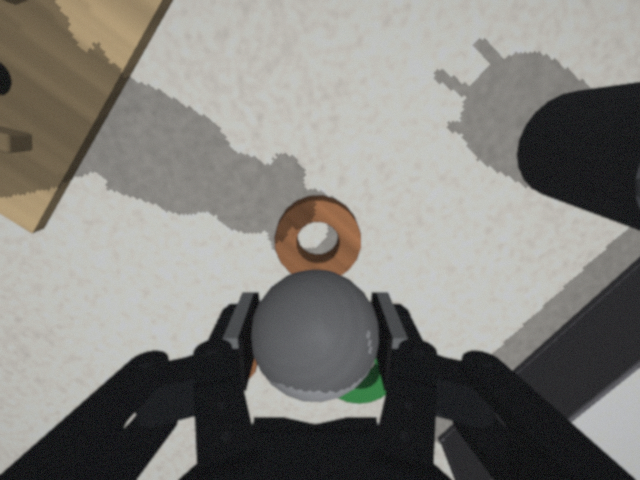

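The held ball is at (613.8, -274.6, 127.8), with the large wooden ring directly below at (616, -274.5). I lower it.

```bash
python3 -m jog '[0.5,0.5,15,0,40, 1.3,1.2,35,0,40, 1.3,1.2,55,0,40, 1.3,1.2,70,0,40, 1.3,1.2,78,0,40, 1.3,1.2,82,0,40, 1.3,1.2,84,0,40, 1.3,1.2,84,0,40, 1.3,1.2,84,0,40]'
python3 - <<'E'
from h import *
s=read_state();c=camera_params("wrist");p,d=get_image("wrist")
print(s["eef_pos"],s["force"],s["width"])
v,u=np.mgrid[0:480,0:640];v=v.ravel();u=u.ravel();g=p[v,u].astype(int);P=bydepth(c,u,v,d[v,u])
k=(g.max(1)-g.min(1)<14)&(g.max(1)>60)&(P[:,2]>42)&(np.hypot(u-315,v-335)<58)
print("ball",least_squares(lambda q:np.linalg.norm(P[k]-q,axis=1)-26,[*s["eef_pos"][:2],45],loss='soft_l1').x)
p,d=get_image("scene");cv2.imwrite("pics/s12.png",cv2.resize(p[250:380,100:300],None,fx=3.5,fy=3.5))
E
```

```text
clock: 14.53
eef_pos: [617.5, -274.8, 200.7]
tool_rot: [3.14, -0.001, 0.74]
force: [0.3, 0.2, -5.4]
width: 49.4
[ 617.51202262 -274.82642196  200.68868204] [ 0.27186295  0.24428495 -5.37491025] 49.434016516820215
ball [ 617.0103144  -276.25858496   45.64649705]
```

View pics/s12.png

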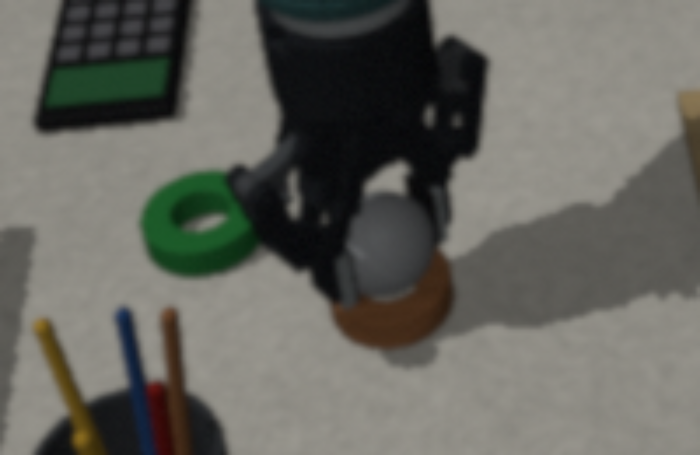

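The ball hovers about 4 mm over the ring, still fully weighing on the gripper. I lower it gently.

```bash
python3 -m jog '[0,0,1.5,0,40, 0,0,3,0,40, 0,0,4,0,40, 0,0,4,0,40, 0,0,4,0,40]'
```

```text
clock: 15.05
eef_pos: [617.2, -274.8, 196.5]
tool_rot: [3.141, -0.0, 0.739]
force: [-1.6, 0.8, 1.9]
width: 49.8
```

Contact: the weight is now on the stand. I open gradually.

```bash
python3 -m jog '[0,0,0,0,50, 0,0,0,0,52, 0,0,0,0,54, 0,0,0,0,57, 0,0,0,0,62, 0,0,0,0,70, 0,0,0,0,80, 0,0,0,0,85, 0,0,0,0,85, 0,0,0,0,85]'
python3 ballchk.py 13
```

```text
clock: 15.88
eef_pos: [617.1, -274.7, 195.7]
tool_rot: [3.142, -0.0, 0.739]
force: [-0.5, 0.7, 0.1]
width: 85.0
[ 617.05591945 -274.68654359  195.73978729] [ 1.79995776e+02 -3.65703989e-03  4.23687724e+01] 368.7354025506351 -64.27405097865262 [-0.46589539  0.68925252  0.13096633]
```

View pics/w13.png

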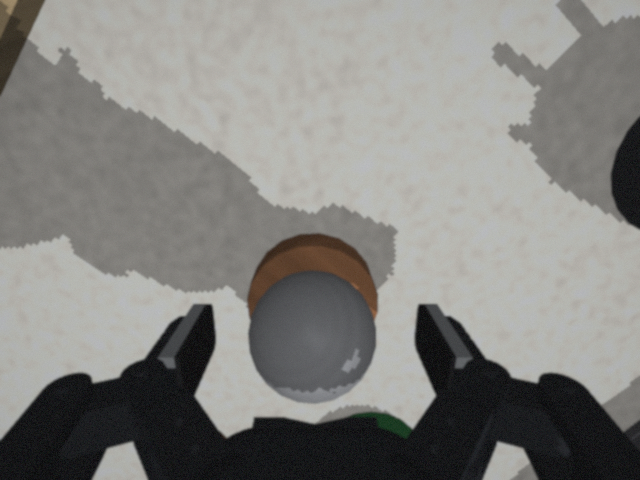

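The ball (313,335) sits on the ring with both pads clear of it. I retreat upward and then check.

```bash
python3 -m jog '[0,0,-15,0,85, 0,0,-40,0,85, 0,0,-75,0,85, 0,0,-110,0,85, 0,0,-145,0,85, 0,0,-150,0,85, -40,0,-150,0,85, -70,0,-150,0,85, -70,0,-150,0,85, -70,0,-150,0,85]'
python3 - <<'E'
from h import *
for n in("wrist","top","scene"):
    s=read_state();c=camera_params(n);p,d=get_image(n);cv2.imwrite(f"pics/f_{n}.png",p)
    v,u=np.mgrid[0:480,0:640];v=v.ravel();u=u.ravel();g=p[v,u].astype(int);P=bydepth(c,u,v,d[v,u])
    k=(d[v,u]>0)&(g.max(1)-g.min(1)<14)&(g.max(1)>60)&(P[:,2]>40)&(P[:,2]<70)&(np.hypot(P[:,0]-616,P[:,1]+275)<30)
    if k.sum()>20: print(n,k.sum(),least_squares(lambda q:np.linalg.norm(P[k]-q,axis=1)-26,[616,-275,41],loss='soft_l1').x)
print(s["clock"],s["eef_pos"],s["force"])
p=cv2.imread("pics/f_scene.png");cv2.imwrite("pics/f_crop.png",cv2.resize(p[230:380,100:420],None,fx=2.5,fy=2.5))
E
```

```text
clock: 16.82
eef_pos: [563.5, -324.3, 346.9]
tool_rot: [3.14, 0.001, 0.735]
force: [0.2, 0.7, -0.1]
width: 85.2
wrist 3739 [ 615.19442173 -275.34404089   40.97069818]
top 437 [ 615.43240779 -278.59780586   40.44494516]
scene 590 [ 615.2115851  -274.85709279   40.79336522]
16.9167 [ 565.82987388 -321.28683293  346.55191617] [-0.64976711 -0.10353474 -1.09345689]
```

View pics/f_wrist.png

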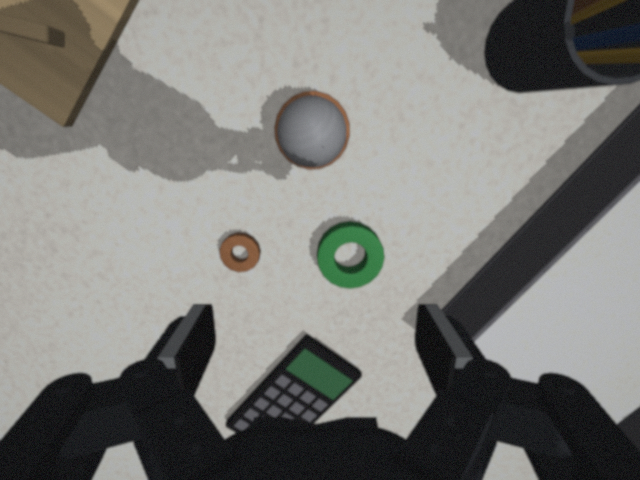

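View pics/f_crop.png

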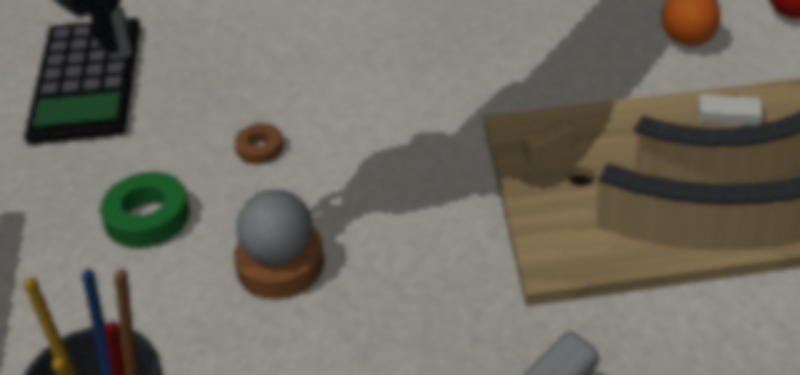

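The ball rests concentric on the large wooden ring: wrist view (313,130), centre height 41.0 mm against the expected 41. The gripper is clear of everything, so I hand the job in.

```bash
python3 -c "
from cell import *
print(finish_job())"
```

```text
the job is handed in; nothing more can be done
None
```

The steel ball is now resting on the larger wooden ball stand, and I handed the job in at about 17 s.

- **Push and seat:** I pushed the ball along the arc with closed fingers through the slot until it dropped into the exit seat. Its measured centre there was 35.5 mm above the table, as expected.
- **Grasp:** I gripped it along the radius. The gripper read 49.5–50 mm across the 52 mm ball, about 2 mm less than expected. The hold was firm, and the lifted weight read 5.4 N.
- **Placing:** I lowered the ball until the ring took its weight, then opened the fingers and backed away.
- **Last checks:** The wrist camera puts the ball centre at (615.2, -275.3, 41.0) mm. That is about 1 mm from the stand's measured axis, at the expected 41 mm height.
- **Disagreements:** The scene camera agrees with the wrist to 0.5 mm. The top camera puts the ball 3 mm off in y, the same kind of camera-to-camera difference seen in the first measurements. The readings I took never showed more than about 6 N at the wrist, and the last pictures show the gripper clear of everything.

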